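# Put the paste brushes away in the pedal-release drawer

## Task

Put all the paste brushes that lie round the paper trimmer away in the small locker: slide the keeper and then the bolt open so that the pedal is free, press the pedal right down to its stop so that the drawer springs out, and lay every brush flat in the drawer. Then push the drawer fully home until it catches, and lock the locker as it was: bolt fully back first, then the keeper fully back. Leave the other things on the table where they are.

Things in the scene. Friction and masses are not known exactly. Their poses are not given: they have to be found in the camera images.
- locker: grey steel locker, fixed: a cabinet (x 0 to 215 mm, y -76 to 76, top at z 68) with one drawer, and on its left (+y) the pedal housing (x -27 to 110, y 76 to 148, flat deck on top at z 66). Origin on the table under the middle of the cabinet's mouth; x points into the cabinet (the drawer comes out toward -x), y left, z up. 'Locker (x, y, z)' below is in mm in this frame.
- keeper (a joint): m; the first catch: a steel slide on the deck, behind the bolt and across its way. 0 = shut (as found), 0.034 = fully open, slid to the left (locker +y). It stays where it is left (1.2 N friction). It can be shut again only when the bolt is back within 3 mm of 0.
- keeper_post (a point): middle of the top of the keeper's upright black post, 14 mm thick (15 mm at its top), 36 mm tall, its foot at z 75 mm, its top at z 111 mm; it moves with the keeper; at locker (66, 135) mm when shut
- bolt (a joint): m; the second latch: a steel bolt along the middle of the deck. It covers the slot over the pedal's brass pin, so the pedal cannot go down. 0 = shut (as found), 0.045 = fully open, slid away from the robot (locker +x). The shut keeper stops it after 4 mm. It stays where it is left (1.2 N friction).
- bolt_post (a point): middle of the top of the bolt's upright black post, same post as the keeper's (14 mm thick, foot at z 75 mm, top at z 111 mm); it moves with the bolt; at locker (18, 112) mm when shut, 53 mm in plan from the keeper's post
- pedal (a joint): rad; spring pedal in front of the housing, hinged on a level axle along locker y at locker x -20, z 40. 0 = up, 0.26 = down at its stop; it springs up when let go. With the bolt shut it moves only about 0.04. Needs about 3 N on the pad to start and 10 N at the stop. Near the stop (above about 0.23) it frees the drawer.
- pedal_pad (a point): middle of the top of the pedal's black rubber pad (70 mm along x, 46 mm wide), at locker (-95, 112, 57) mm with the pedal up; it sinks 19 mm to the stop
- drawer (a joint): m; 0 = fully home (it rests caught at about 0.003); 0.19 = fully out. Freed by the pedal, it is driven out by a spring toward locker -x (3.5 N at home, 1.3 N when out) and kept out. To shut, push its front: up to about 8 N over the last 55 mm, as it passes a sprung tooth (the pedal dips meanwhile; the bolt must be open) and is caught.
- drawer_front (a point): middle of the outer face of the drawer's white front panel (146 mm wide, z 8 to 62 mm), moves with the drawer; at locker x -14 mm when home
- drawer_floor (a point): middle of the drawer's inner floor, z 14 mm; moves with the drawer and has the locker's axes. Inside 200 mm along x by 116 mm along y; walls 4 mm thick, their tops at z 50 mm; with the drawer fully out the whole inside is open from above but for its last 10 mm
- brush_a: flat paste brush lying flat, 170 mm long, 12 mm thick, with wooden handle and pale bristles; origin at the middle of its underside, x along it toward the bristles. Handle 16 mm wide from x -84 to +7 mm, bristle head 24 mm wide from x +7 to +85 mm. It may be absent.
- brush_b: another such brush, same size and axes, lying on the wooden board; it may be absent
- brush_c: another such brush, same size and axes, lying on the wooden board; it may be absent
- board: wooden board, fixed, 104 mm along x, 340 mm along y, 30 mm thick, behind the paper trimmer (whose top is up to 30 mm high, its arm 53 mm); origin at the middle of its underside
- crepe_y: rolled crepe paper, 191 mm long, at the back; leave it
- clip_a: clothes peg, 72 mm, between the trimmer and the scale; leave it
- clip_b: another clothes peg, 72 mm, behind the scale; leave it

How it is judged (in metres and radians):
On the way, in this order (a step that is already met when the one before it is completed fails the run):
1. the keeper is slid open (value of joint keeper above 0.027 m), for 0.1 s.
2. the bolt is slid open (value of joint bolt above 0.037 m), for 0.1 s.
3. the pedal is pressed down to its stop (value of joint pedal above 0.22 rad), for 0.05 s.
4. every brush lies let go in the open drawer (x of brush_a in the frame of drawer_floor between -0.03 and 0.03 m and y of brush_a in the frame of drawer_floor between -0.055 and 0.055 m and z of brush_a in the frame of drawer_floor between -0.01 and 0.032 m and angle between each of brush_a, brush_b, brush_c's own z axis and vertical below 0.25 rad and x of brush_b in the frame of drawer_floor between -0.03 and 0.03 m and y of brush_b in the frame of drawer_floor between -0.055 and 0.055 m and z of brush_b in the frame of drawer_floor between -0.01 and 0.032 m and x of brush_c in the frame of drawer_floor between -0.03 and 0.03 m and y of brush_c in the frame of drawer_floor between -0.055 and 0.055 m and z of brush_c in the frame of drawer_floor between -0.01 and 0.032 m and contact force between the fingers and brush_a below 1 N and contact force between the fingers and brush_b below 1 N and contact force between the fingers and brush_c below 1 N and value of joint drawer above 0.15 m), for 0.2 s.
5. the drawer is pushed home and caught (value of joint drawer below 0.006 m and value of joint pedal below 0.05 rad), for 0.2 s.
6. the bolt is shut again (value of joint bolt below 0.008 m), for 0.1 s.
7. the keeper is shut again (value of joint keeper below 0.007 m), for 0.1 s.
At the end, for the whole second after the job is handed in: Every brush present lies in the drawer (its middle within 30 mm along x and 55 mm along y of the middle of the drawer floor, less than 32 mm above it, tilted less than 0.25 rad), the drawer is home (less than 6 mm out) with the pedal up, the bolt is shut to within 8 mm and the keeper to within 7 mm (all of step 5 and x of brush_a in the frame of drawer_floor between -0.03 and 0.03 m and y of brush_a in the frame of drawer_floor between -0.055 and 0.055 m and z of brush_a in the frame of drawer_floor between -0.01 and 0.032 m and angle between each of brush_a, brush_b, brush_c's own z axis and vertical below 0.25 rad and x of brush_b in the frame of drawer_floor between -0.03 and 0.03 m and y of brush_b in the frame of drawer_floor between -0.055 and 0.055 m and z of brush_b in the frame of drawer_floor between -0.01 and 0.032 m and x of brush_c in the frame of drawer_floor between -0.03 and 0.03 m and y of brush_c in the frame of drawer_floor between -0.055 and 0.055 m and z of brush_c in the frame of drawer_floor between -0.01 and 0.032 m and value of joint bolt below 0.008 m and value of joint keeper below 0.007 m); the robot touches nothing.
It fails at once if another thing on the table (crepe roll, clothes pegs) is moved more than 50 mm (distance of any of crepe_y, clip_a, clip_b from where it was at the start of the episode above 0.05 m).
Of brush_a, brush_b, brush_c only 2 to 3 are there at a start; the rules pass over those that are not, and their reading is None.
At some moment in a run one of brush_b, brush_c may be knocked a few centimetres aside while the robot is not near it.
It also fails if it takes over 210 s, if anything falls off the work surface, if the arm or the gripper's body presses on something with over 40 N, if the wrist force passes 120 N, or if a joint passes its speed limit or range.

## Robot

A 6-joint arm with a two-finger parallel gripper is mounted at the origin on a cart in front of the work surface, level with it; the furniture and walls round the work are solid. World frame = base frame: x ahead of the robot, y to its left, z up, the work surface at z = 0. Lengths are in mm, angles in rad, forces in N, time in s.
With the tool pointing down it reaches from about 350 to 775 mm from the base axis. Payload 7.3 kg.
Tool frame: the origin (TCP) lies at the very end of the fingers, on their centre line; the grasp point (between the pads) lies 19 mm behind it; z points along the fingers, y is the line along which they close (so a half turn about z gives the same grasp; the last joint's range is limited). The gripper opens to 92 mm and grips with 3 to 60 N. Pads are 19 mm wide; open, the fingers measure 130 mm over their backs; the gripper's body (75 mm by 190 mm) begins 47 mm behind the grasp point.
Start: joints at [1.037, 0.342, 1.524, -0, 1.275, -0.146], TCP at [198.518, 486.041, 226.741] pointing down, gripper open.
Joint ranges: [-2.53, 2.53], [-0.77, 2.02], [0.04, 2.7], [-1, 4.14], [0.28, 2.66], [-3.11, 3.11]. Speed limits (rad/s): [2.57, 2.57, 3.14, 3.14, 3.14, 3.14].

## Interface

Orientations are given as [roll, pitch, yaw] about the fixed x, y, z axes, in that order (R = Rz(yaw) Ry(pitch) Rx(roll)).
In Python, from plant import * gives the robot as it stands.
- The arm moves only by the tool arm_command, never from a script. Its arguments are lists of equal length, an entry for each row: "gripper": the finger opening in mm, from 0 to 91.8; "dp": the shift along the tool's x, y, z in units of 25 mm (1.0 is 25 mm), a list of three; "twist": the turn about the tool's z in units of 5 degrees (1.0 is 5 degrees). A call has exactly 5 rows; each row shifts and turns the commanded pose from where the row before left it, along the tool's axes as they then stand; what a row does not reach is not made up. A row lasts 1/8 s, in which the tool goes at most 62.5 mm and 10.7 degrees, less where a joint would pass 70% of its speed; a pose out of reach is approached as far as the arm can. A call is refused whole if a number of a shift passes 1 or a number of a turn 1, either way. A call with a gripper value outside its range is refused whole. The fingers move at their own pace and stop on an object; the grip force is fixed at half the most. Time passes only in rows, so rows that do not move let the fingers close, or fill a call up. It gives the time, the measured TCP pose, the force, the opening and the grip force at its end, in the units of the state.
- get_obs(): the state, without advancing time (a new reading comes with each control period).
- capture(name): name is "scene" or "top"; returns the picture (420x560x3 uint8, red, green, blue); there is no depth.
- get_calibration(name): a dict with "mtx" (3x3 intrinsics, pixels), "dist_coeffs" ([k1, k2, p1, p2, k3] as OpenCV has them; the pictures are not rectified), "position" and "attitude" of the camera in the world. Camera axes: x right, y down, z forward; pixel columns grow to the right and rows downward; lengths in mm; the calibration is good to about 2 mm. A picture is of the moment at which its call begins. get_calibration takes no time and is no camera call.
- close_job(): hands the job in; it is judged then, once.
The state is a dict: "time": time; "joint_positions": joint angles; "dq": joint speeds; "tau": joint torques, N m; "tool_pos": TCP position; "tcp_rot": TCP orientation; "contact_force": force on the tool from outside, world axes, zero at the start; "moment": the same for the moment, N m; "grip_width": finger opening in mm; "finger_force": force on a finger pad.
Only numpy, scipy, OpenCV 4.12 (cv2) and the standard library are available. Lean on these libraries where they do the work, as an engineer would, in place of code of your own. Each camera call takes 0.05 s, during which the arm holds its last target. There are 200 camera calls.

## Working session

There is one attempt and no reset: what is moved stays moved. The work goes in short steps, Python scripts to look and compute and a tool call to move; the robot and the scene stay as the last step left them, time stands still between calls to the robot, and variables do not carry over. Pictures are saved under pics/ and viewed, at most 14 in all, crops included, and the job is handed in when it is done.

Besides the shell and the picture viewer there is one more tool, called after "Call:" by a JSON object that holds its "method" and its "body". arm_command: Moves the arm, as the interface text tells. Its arguments: {"type":"object","properties":{"gripper":{"type":"array"},"dp":{"type":"array"},"twist":{"type":"array"}},"required":["gripper","dp","twist"]}

```bash
mkdir -p pics; cat > h.py <<'E'
from plant import *
import numpy as np, cv2
from scipy.spatial.transform import Rotation as R
def cal(n):
    c=get_calibration(n); a=np.array(c["attitude"],float)
    if a.shape==(3,3): Rm=a
    elif a.size==3: Rm=R.from_euler('xyz',a).as_matrix()
    else: Rm=R.from_quat(a).as_matrix()
    return np.array(c["mtx"],float),np.array(c["dist_coeffs"],float),np.array(c["position"],float),Rm
def ray(n,px,z):
    K,d,p,Rm=cal(n); u=cv2.undistortPoints(np.array(px,float).reshape(-1,1,2),K,d).reshape(-1,2)
    v=np.c_[u,np.ones(len(u))]@Rm.T
    return p+v*((z-p[2])/v[:,2])[:,None]
def proj(n,P):
    K,d,p,Rm=cal(n)
    return cv2.projectPoints(np.array(P,float).reshape(-1,1,3),cv2.Rodrigues(Rm.T)[0],-Rm.T@p,K,d)[0].reshape(-1,2)
def snap(n,f):
    im=capture(n); cv2.imwrite('pics/'+f,im[:,:,::-1]); return im
E
python3 - <<'E'
from h import *
for n in("scene","top"):
    snap(n,n+'0.png'); print(get_calibration(n))
print(get_obs())
E
```

```text
{'mtx': array([[429.36820333,   0.        , 273.96635592],
       [  0.        , 429.36820333, 214.86349256],
       [  0.        ,   0.        ,   1.        ]]), 'dist_coeffs': array([-0.03548718,  0.        ,  0.        ,  0.        ,  0.        ]), 'position': array([ 194.01572872, -672.1199865 ,  853.62094556]), 'attitude': array([-2.40840221, -0.01030228, -0.61062189])}
{'mtx': array([[408.88357702,   0.        , 277.19071666],
       [  0.        , 408.88357702, 214.02661035],
       [  0.        ,   0.        ,   1.        ]]), 'dist_coeffs': array([0.0199434, 0.       , 0.       , 0.       , 0.       ]), 'position': array([ 464.35303115, -133.72625666, 1101.16330054]), 'attitude': array([-3.01869964,  0.02528533, -1.57579432])}
{'time': 0.1, 'joint_positions': array([ 1.03702570e+00,  3.42656869e-01,  1.52490722e+00,  2.08004609e-05,
        1.27540404e+00, -1.45989215e-01]), 'dq': array([-0.00093711, -0.00304316, -0.00252138,  0.0021304 ,  0.00120673,
        0.00065342]), 'tau': array([ 9.05940869e-04, -4.32004809e+01, -2.44694424e+01,  7.18954951e-02,
        5.26627118e-02, -7.40117343e-05]), 'tool_pos': array([198.30571988, 485.72112768, 226.11745827]), 'tcp_rot': array([-3.14023470e+00, -2.19772199e-04,  2.75380502e+00]), 'contact_force': array([-0.8316329 , -1.10159614,  0.49615474]), 'moment': array([ 0.02780158, -0.01124659, -0.03933261]), 'finger_force': 0.0, 'grip_width': 91.9863549091421}
```

View pics/scene0.png

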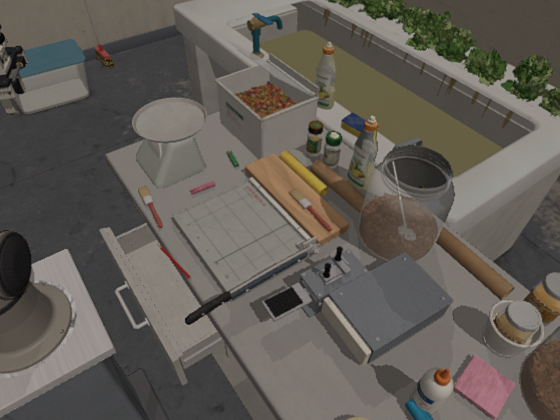

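View pics/top0.png

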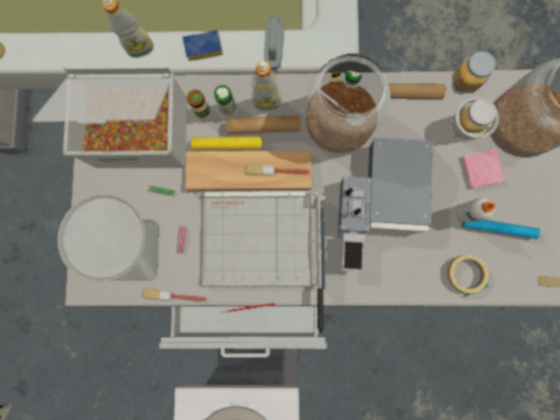

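The scene view shows the locker at about (390,305), with the pedal pad at (283,303) and the posts at (327,270) and (338,255). The top view shows one brush on the table at (145–205,295) and one on the board at (248–308,170). The red stick at (250,308) has no bristles and lies in the furniture drawer, so I'll zoom in on it.

```bash
python3 - <<'E'
import cv2,numpy as np
t=cv2.imread('pics/top0.png');s=cv2.imread('pics/scene0.png')
a=cv2.resize(t[130:280,330:440],None,fx=4,fy=4,interpolation=cv2.INTER_CUBIC)
b=cv2.resize(t[150:200,180:320],(360,128*1),interpolation=cv2.INTER_CUBIC)
c=cv2.resize(t[270:330,130:290],(360,135),interpolation=cv2.INTER_CUBIC)
d=cv2.resize(s[170:290,130:340],(360,206),interpolation=cv2.INTER_CUBIC)
r=np.vstack([b,c,d]); r=np.vstack([r,np.zeros((600-r.shape[0],360,3),np.uint8)])
cv2.imwrite('pics/z1.png',np.hstack([a,r]))
e=cv2.resize(s[230:370,250:460],None,fx=3.8,fy=3.8,interpolation=cv2.INTER_CUBIC); print(e.shape)
cv2.imwrite('pics/z2.png',e)
E
```

```text
(532, 798, 3)
```

View pics/z1.png

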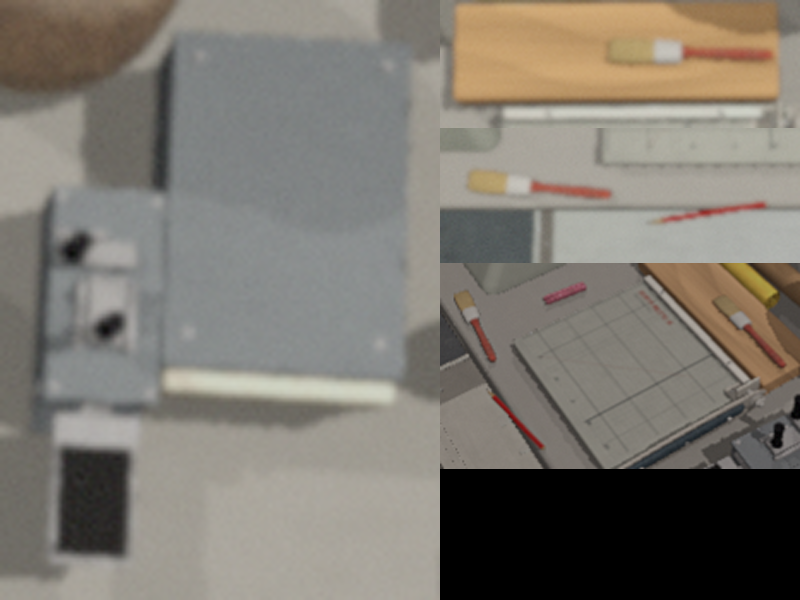

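View pics/z2.png

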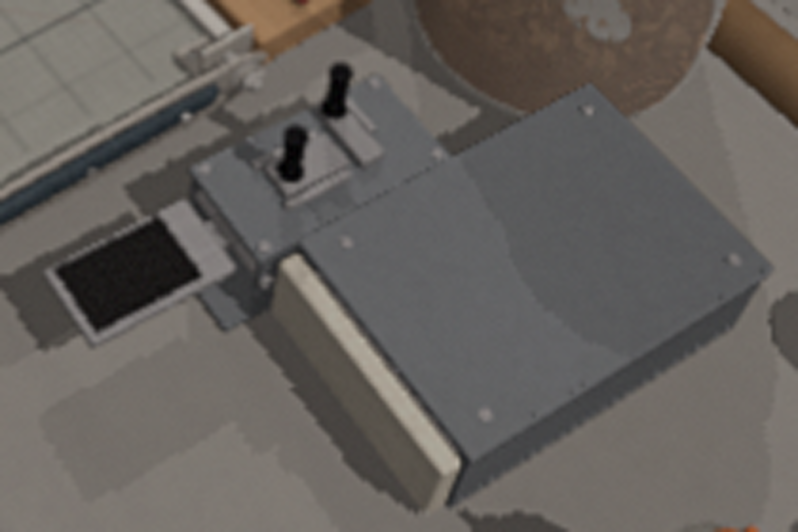

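The picture at z1 shows only two brushes: one with its bristles to the left on the table and one on the board. The red stick is a pencil. I read off the locker's corners, posts and pad in z1 and z2 and fit its pose to them.

```bash
cat > fit.py <<'E'
from h import *
from scipy.optimize import least_squares
T=[((175,38),(215,76,68)),((408,45),(215,-76,68)),((52,190),(110,148,66)),((45,400),(-27,148,66)),((63,450),(-60,135,57)),((130,450),(-60,89,57)),((127,556),(-130,89,57)),((58,553),(-130,135,57)),((80,241),(66,135,111)),((116,321),(18,112,111))]
S=[((588,85),(215,76,68)),((302,238),(0,76,68)),((465,460),(0,-76,68)),((770,268),(215,-76,68)),((297,131),(18,112,111)),((343,70),(66,135,111)),((57,270),(-130,135,57)),((160,218),(-60,135,57)),((202,268),(-60,89,57)),((97,330),(-130,89,57))]
def w(p,P): c,s=np.cos(p[2]),np.sin(p[2]);P=np.array(P,float);return np.c_[p[0]+c*P[:,0]-s*P[:,1],p[1]+s*P[:,0]+c*P[:,1],P[:,2]]
def f(p):
    r=[]
    for n,L,o,s in(("top",T,(330,130),4),("scene",S,(250,230),3.8)):
        q=(np.array([a for a,_ in L])+.5)/s-.5+o
        r.append(proj(n,w(p,[b for _,b in L]))-q)
    return np.vstack(r).ravel()
if __name__=="__main__":
    s=least_squares(f,[450,-400,0],loss='soft_l1'); print(s.x,np.round(f(s.x).reshape(-1,2),1))
    np.save('lock.npy',s.x)
    print(w(s.x,[(66,135,111),(18,112,111),(-95,112,57),(-14,0,62),(-204,0,62),(-105,0,14)]))
    # brushes
    im=cv2.imread('pics/top0.png');hsv=cv2.cvtColor(im,cv2.COLOR_BGR2HSV)
    print([ray("top",[q],z).round(1) for q,z in(((186,183),30),((311,183),30),((311,153),30))])
    m=((hsv[...,0]<8)|(hsv[...,0]>172))&(hsv[...,1]>90)
    for nm,(r0,r1,c0,c1),z in(("table",(285,305,160,212),8),("board",(160,180,260,315),38)):
        y,x=np.nonzero(m[r0:r1,c0:c1]);P=ray("top",np.c_[x+c0,y+r0],z)[:,:2]
        mu=P.mean(0);d=np.linalg.svd(P-mu)[2][0];d=d*np.sign(d[1]);t=(P-mu)@d
        print(nm,mu,'dir',d,np.degrees(np.arctan2(d[1],d[0])),t.min(),t.max())
E
python3 fit.py
```

```text
[ 5.70886639e+02 -4.18539050e+02 -7.29199634e-02] [[ 0.1 -2.1]
 [ 1.5 -0.6]
 [ 0.8 -1.9]
 [-0.1 -1.3]
 [-0.5 -0.3]
 [ 0.9  0.9]
 [ 0.5  2.3]
 [-0.6  1.7]
 [ 0.8 -0.7]
 [ 0.3 -0.7]
 [ 0.1 -1.3]
 [-0.5 -0.7]
 [ 2.4 -0.9]
 [ 1.  -0. ]
 [ 0.   0.2]
 [-0.3 -0.3]
 [-2.8 -0.2]
 [-1.9 -0.8]
 [-1.4  2. ]
 [-2.2  0.8]]
[[ 646.54671864 -288.70626341  111.        ]
 [ 596.99860459 -308.14808416  111.        ]
 [ 484.29890013 -299.91542877   57.        ]
 [ 556.92384401 -417.51907466   62.        ]
 [ 367.42876571 -403.67655676   62.        ]
 [ 466.16567493 -410.88923714   14.        ]]
[array([[682.5, 136.5,  30. ]]), array([[ 679.2, -197.6,   30. ]]), array([[ 761.1, -198.8,   30. ]])]
table [379.92054128 130.04476189] dir [0.11359821 0.99352677] 83.47722157520839 -45.600659959649825 45.71446831012438
board [ 711.42405451 -146.8243851 ] dir [0.04499729 0.99898711] 87.42097412642333 -40.26505787076298 44.72820097607907
```

Call:
{"method": "arm_command", "body": {"gripper": [50, 50, 50, 50, 50], "dp": [[0, 0, 0], [0, 0, 0], [0, 0, 0], [0, 0, 0], [0, 0, 0]], "twist": [-0.9, -0.9, -0.9, -0.9, 0]}}

```text
time: 0.72
tool_pos: [198.4, 485.8, 226.4]
tcp_rot: [-3.141, -0.0, 3.067]
contact_force: [-0.1, 0.2, -0.5]
grip_width: 50.8
finger_force: 0.0
```

Call:
{"method": "arm_command", "body": {"gripper": [50, 50, 50, 50, 50], "dp": [[-0.5, -1, 0], [-0.5, -1, 0], [-0.5, -1, 0], [-0.5, -1, 0], [-0.5, -1, 0]], "twist": [0, 0, 0, 0, 0]}}

```text
time: 1.35
tool_pos: [251.8, 355.9, 226.6]
tcp_rot: [-3.142, -0.0, 3.066]
contact_force: [0.2, -0.7, 0.1]
grip_width: 50.1
finger_force: 0.0
```

Call:
{"method": "arm_command", "body": {"gripper": [50, 50, 50, 50, 50], "dp": [[-0.5, -1, 0], [-0.5, -1, 0], [-0.5, -1, 0], [-0.5, -1, 0], [-0.5, -1, 0]], "twist": [0, 0, 0, 0, 0]}}

```text
time: 1.98
tool_pos: [305.0, 226.6, 226.7]
tcp_rot: [3.142, 0.0, 3.066]
contact_force: [0.1, -0.3, -0.1]
grip_width: 50.1
finger_force: 0.0
```

Call:
{"method": "arm_command", "body": {"gripper": [50, 50, 50, 50, 50], "dp": [[-0.5, -1, 0], [-0.5, -1, 0], [-0.5, -1, 0], [-0.5, -1, 0], [-0.5, -1, 0]], "twist": [0, 0, 0, 0, 0]}}

```text
time: 2.6
tool_pos: [358.1, 97.4, 226.7]
tcp_rot: [3.141, -0.0, 3.066]
contact_force: [0.6, 1.2, -0.8]
grip_width: 50.0
finger_force: 0.0
```

Call:
{"method": "arm_command", "body": {"gripper": [50, 50, 50, 50, 50], "dp": [[-0.84, -0.98, 0], [-0.84, -0.98, 0], [-0.84, -0.98, 0], [-0.84, -0.98, 0], [-0.84, -0.98, 0]], "twist": [0, 0, 0, 0, 0]}}

```text
time: 3.22
tool_pos: [454.1, -32.5, 226.6]
tcp_rot: [3.141, -0.0, 3.066]
contact_force: [-0.1, -0.3, -0.2]
grip_width: 50.0
finger_force: 0.0
```

Call:
{"method": "arm_command", "body": {"gripper": [50, 50, 50, 50, 50], "dp": [[-0.84, -0.98, 0], [-0.84, -0.98, 0], [-0.84, -0.98, 0], [-0.84, -0.98, 0], [-0.84, -0.98, 0]], "twist": [0, 0, 0, 0, 0]}}

```text
time: 3.85
tool_pos: [549.8, -162.4, 226.4]
tcp_rot: [3.141, -0.0, 3.066]
contact_force: [0.4, -0.4, -0.3]
grip_width: 49.7
finger_force: 0.0
```

Call:
{"method": "arm_command", "body": {"gripper": [50, 50, 50, 50, 50], "dp": [[-0.84, -0.98, 0], [-0.84, -0.98, 0], [-0.84, -0.98, 0], [-0.84, -0.98, 0], [-0.84, -0.98, 0]], "twist": [0, 0, 0, 0, 0]}}

```text
time: 4.47
tool_pos: [645.5, -292.2, 226.2]
tcp_rot: [3.141, -0.001, 3.066]
contact_force: [1.0, -0.3, -0.4]
grip_width: 49.9
finger_force: 0.0
```

```bash
cat >> h.py <<'E'
def loc(x,y,z=0):
    p=np.load('lock.npy');c,s=np.cos(p[2]),np.sin(p[2]);return np.array([p[0]+c*x-s*y,p[1]+s*x+c*y,z])
def plan(*targets,yaw=None):
    o=get_obs();P=np.array(o["tool_pos"]);Rm=R.from_euler('xyz',o["tcp_rot"]).as_matrix()
    print('t',round(o['time'],2),'pos',P.round(1),'yaw',round(o["tcp_rot"][2],4),'F',np.round(o['contact_force'],1),'w',round(o['grip_width'],1),'ff',round(float(o['finger_force']),1))
    if yaw is not None:
        d=(yaw-o["tcp_rot"][2]+np.pi)%(2*np.pi)-np.pi; print('twist',round(-np.degrees(d)/5,2)); Rm=R.from_euler('xyz',[np.pi,0,yaw]).as_matrix()
    for t in targets:
        t=np.array(t,float);print('->',t.round(1),'units',(Rm.T@(t-P)/25).round(2));P=t
E
python3 -c "
from h import *
plan(loc(66,135,120),loc(66,135,84),yaw=np.pi-.0729)"
```

```text
t 4.47 pos [ 645.5 -292.2  226.2] yaw 3.066 F [ 1.  -0.3 -0.4] w 49.9 ff 0.0
twist -0.03
-> [ 646.5 -288.7  120. ] units [-0.03  0.14  4.25]
-> [ 646.5 -288.7   84. ] units [ 0.   -0.    1.44]
```

Call:
{"method": "arm_command", "body": {"gripper": [50, 50, 50, 50, 50], "dp": [[0, 0.14, 0.85], [0, 0, 0.85], [0, 0, 0.85], [0, 0, 0.85], [0, 0, 0.85]], "twist": [0, 0, 0, 0, 0]}}

```text
time: 5.1
tool_pos: [645.1, -287.8, 119.3]
tcp_rot: [3.141, -0.001, 3.066]
contact_force: [0.4, 0.2, 1.2]
grip_width: 50.2
finger_force: 0.0
```

Call:
{"method": "arm_command", "body": {"gripper": [50, 50, 50, 8, 8], "dp": [[0, 0, 0.7], [0, 0, 0.7], [0, 0, 0], [0, 0, 0], [0, 0, 0]], "twist": [0, 0, 0, 0, 0]}}

```text
time: 5.72
tool_pos: [645.8, -288.2, 86.6]
tcp_rot: [-3.141, 0.002, 3.068]
contact_force: [0.0, -0.3, 0.4]
grip_width: 34.3
finger_force: 0.0
```

Call:
{"method": "arm_command", "body": {"gripper": [8, 8, 8, 8, 8], "dp": [[0, 0, 0], [0, 0, 0], [0, 0, 0], [0, 0, 0], [0, 0, 0]], "twist": [0, 0, 0, 0, 0]}}

```text
time: 6.35
tool_pos: [645.5, -288.0, 85.8]
tcp_rot: [-3.141, 0.001, 3.068]
contact_force: [-0.8, -0.4, 3.0]
grip_width: 13.0
finger_force: 30.0
```

Call:
{"method": "arm_command", "body": {"gripper": [8, 8, 8, 8, 8], "dp": [[0, 0.3, 0], [0, 0.3, 0], [0, 0.3, 0], [0, 0.3, 0], [0, 0.16, 0]], "twist": [0, 0, 0, 0, 0]}}

```text
time: 6.98
tool_pos: [647.9, -254.6, 85.7]
tcp_rot: [-3.139, 0.0, 3.069]
contact_force: [-1.7, -11.4, 1.8]
grip_width: 12.8
finger_force: 30.0
```

Call:
{"method": "arm_command", "body": {"gripper": [8, 8, 8, 8, 8], "dp": [[0, 0, 0], [0, 0, 0], [0, 0, 0], [0, 0, 0], [0, 0, 0]], "twist": [0, 0, 0, 0, 0]}}

```text
time: 7.6
tool_pos: [647.8, -254.7, 85.8]
tcp_rot: [-3.14, 0.001, 3.068]
contact_force: [-1.8, -4.2, 4.3]
grip_width: 13.0
finger_force: 30.0
```

Call:
{"method": "arm_command", "body": {"gripper": [40, 40, 40, 40, 40], "dp": [[0, 0, 0], [0, 0, 0], [0, 0, 0], [0, 0, -0.8], [0, 0, -0.8]], "twist": [0, 0, 0, 0, 0]}}

```text
time: 8.22
tool_pos: [647.6, -253.5, 125.3]
tcp_rot: [3.141, -0.001, 3.068]
contact_force: [0.1, 0.6, 0.5]
grip_width: 39.8
finger_force: 0.0
```

Call:
{"method": "arm_command", "body": {"gripper": [40, 40, 40, 40, 40], "dp": [[0, 0, -0.2], [0.64, -0.77, 0], [0.64, -0.77, 0], [0.64, -0.77, 0], [0, 0, 0]], "twist": [0, 0, 0, 0, 0]}}

```text
time: 8.85
tool_pos: [593.5, -310.6, 130.2]
tcp_rot: [3.141, -0.001, 3.064]
contact_force: [-1.2, 0.5, 0.3]
grip_width: 39.9
finger_force: 0.0
```

```bash
python3 -c "
from h import *
snap('top','t1.png');snap('scene','s1.png')
plan(loc(18,112,84),yaw=np.pi-.0729)
a=cv2.imread('pics/top0.png')
s=cv2.imread('pics/s1.png')[200:380,230:470];cv2.imwrite('pics/z3.png',cv2.resize(s,(780,585)))"
```

```text
t 8.95 pos [ 595.1 -308.8  130.4] yaw 3.0664 F [-0.4 -0.1  0.4] w 40.3 ff 0.0
twist -0.03
-> [ 597.  -308.1   84. ] units [-0.07  0.03  1.86]
```

View pics/z3.png

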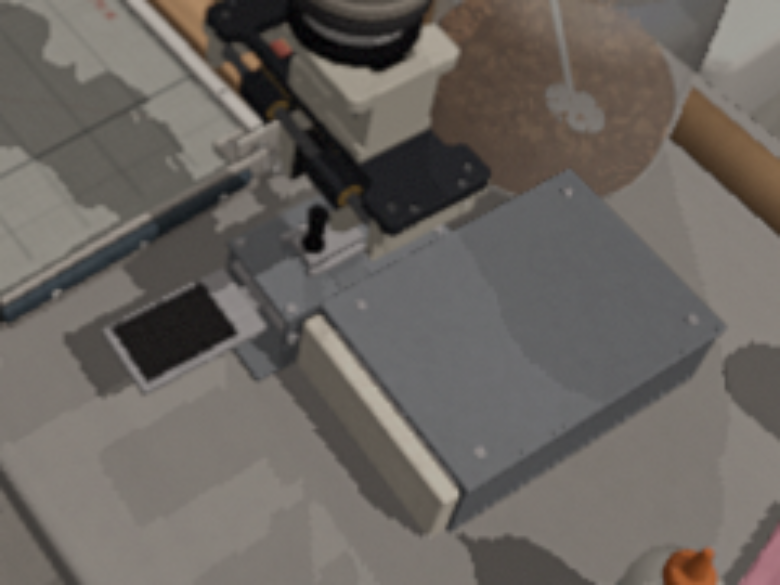

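The gripper hangs over the bolt post at (315,230). The keeper is hidden, but it was carried to its stop. Next is the bolt.

Call:
{"method": "arm_command", "body": {"gripper": [40, 40, 40, 40, 8], "dp": [[-0.07, 0.03, 0.6], [0, 0, 0.6], [0, 0, 0.6], [0, 0, 0], [0, 0, 0]], "twist": [0, 0, 0, 0, 0]}}

```text
time: 9.57
tool_pos: [597.7, -307.5, 85.5]
tcp_rot: [-3.142, 0.0, 3.068]
contact_force: [-0.4, -0.4, -0.0]
grip_width: 33.8
finger_force: 0.0
```

Call:
{"method": "arm_command", "body": {"gripper": [8, 8, 8, 8, 8], "dp": [[0, 0, 0], [0, 0, 0], [0, 0, 0], [0, 0, 0], [0, 0, 0]], "twist": [0, 0, 0, 0, 0]}}

```text
time: 10.2
tool_pos: [597.7, -308.3, 86.1]
tcp_rot: [-3.14, 0.001, 3.068]
contact_force: [-1.3, -2.9, 3.3]
grip_width: 13.7
finger_force: 30.0
```

Call:
{"method": "arm_command", "body": {"gripper": [8, 8, 8, 8, 8], "dp": [[-0.38, 0, 0], [-0.38, 0, 0], [-0.38, 0, 0], [-0.38, 0, 0], [-0.35, 0, 0]], "twist": [0, 0, 0, 0, 0]}}

```text
time: 10.82
tool_pos: [643.3, -311.5, 86.1]
tcp_rot: [-3.141, -0.003, 3.068]
contact_force: [-26.8, -3.0, 17.6]
grip_width: 12.9
finger_force: 30.0
```

Call:
{"method": "arm_command", "body": {"gripper": [8, 8, 8, 8, 8], "dp": [[0, 0, 0], [0, 0, 0], [0, 0, 0], [0, 0, 0], [0, 0, 0]], "twist": [0, 0, 0, 0, 0]}}

```text
time: 11.45
tool_pos: [642.7, -311.5, 86.0]
tcp_rot: [-3.141, -0.003, 3.068]
contact_force: [-7.8, -3.9, 7.0]
grip_width: 12.7
finger_force: 30.0
```

Call:
{"method": "arm_command", "body": {"gripper": [40, 40, 40, 40, 40], "dp": [[0, 0, 0], [0, 0, 0], [0, 0, 0], [0, 0, -0.9], [0, 0, -0.9]], "twist": [0, 0, 0, 0, 0]}}

```text
time: 12.08
tool_pos: [644.1, -310.3, 130.3]
tcp_rot: [3.14, -0.001, 3.068]
contact_force: [0.4, 0.5, 0.4]
grip_width: 39.9
finger_force: 0.0
```

Call:
{"method": "arm_command", "body": {"gripper": [40, 0, 0, 0, 0], "dp": [[0, 0, -0.2], [0.8, 0, 0], [0.9, 0, 0], [0.9, 0, 0], [0.9, 0, 0]], "twist": [0, 0, 0, 0, 0]}}

```text
time: 12.7
tool_pos: [555.8, -303.9, 134.3]
tcp_rot: [3.14, -0.001, 3.068]
contact_force: [-1.1, 0.9, 0.1]
grip_width: 4.5
finger_force: 0.0
```

Call:
{"method": "arm_command", "body": {"gripper": [0, 0, 0, 0, 0], "dp": [[0.9, 0, 0], [0.9, 0, 0], [0.9, 0, 0], [0.2, 0, 0], [0, 0, 0]], "twist": [0, 0, 0, 0, 0]}}

```text
time: 13.32
tool_pos: [484.8, -299.1, 135.2]
tcp_rot: [3.141, 0.0, 3.068]
contact_force: [1.0, 0.5, 0.4]
grip_width: 0.4
finger_force: 0.0
```

```bash
python3 -c "
from h import *
plan(loc(-98,112,62),loc(-98,112,37),yaw=np.pi-.0729)"
```

```text
t 13.32 pos [ 484.8 -299.1  135.2] yaw 3.0677 F [1.  0.5 0.4] w 0.4 ff 0.0
twist -0.01
-> [ 481.3 -299.7   62. ] units [ 0.14 -0.03  2.93]
-> [ 481.3 -299.7   37. ] units [ 0. -0.  1.]
```

Call:
{"method": "arm_command", "body": {"gripper": [0, 0, 0, 0, 0], "dp": [[0.14, 0, 0.7], [0, 0, 0.7], [0, 0, 0.7], [0, 0, 0.7], [0, 0, 0.13]], "twist": [0, 0, 0, 0, 0]}}

```text
time: 13.95
tool_pos: [481.2, -298.4, 60.8]
tcp_rot: [3.14, -0.002, 3.068]
contact_force: [-0.0, 0.8, -0.1]
grip_width: 0.6
finger_force: 0.0
```

Call:
{"method": "arm_command", "body": {"gripper": [0, 0, 0, 0, 0], "dp": [[0, 0, 0.25], [0, 0, 0.25], [0, 0, 0.25], [0, 0, 0.25], [0, 0, 0.05]], "twist": [0, 0, 0, 0, 0]}}

```text
time: 14.58
tool_pos: [480.8, -299.2, 36.7]
tcp_rot: [-3.141, -0.0, 3.068]
contact_force: [-4.2, 0.5, 8.6]
grip_width: 0.3
finger_force: 4.9
```

Call:
{"method": "arm_command", "body": {"gripper": [0, 0, 0, 0, 0], "dp": [[0, 0, 0], [0, 0, 0], [0, 0, 0], [0, 0, 0], [0, 0, 0]], "twist": [0, 0, 0, 0, 0]}}

```text
time: 15.2
tool_pos: [480.8, -299.2, 37.1]
tcp_rot: [-3.141, 0.0, 3.068]
contact_force: [-4.3, 0.2, 9.1]
grip_width: 0.8
finger_force: 4.8
```

```bash
python3 -c "
from h import *
snap('top','t2.png')"
```

```text
(no output)
```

View pics/t2.png

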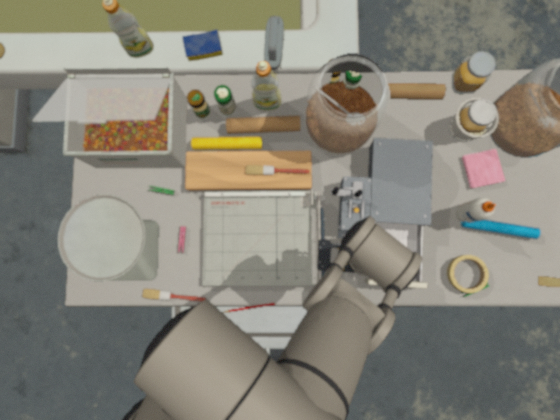

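The drawer is out, with its panel at row 285 beside the forearm. The pedal is at its stop (9 N at z 37), and both brushes look unmoved. Next I lift, move over the board brush and turn.

Call:
{"method": "arm_command", "body": {"gripper": [0, 0, 0, 0, 0], "dp": [[0, 0, -1], [0, 0, -1], [0, 0, -1], [0, 0, -1], [0, 0, -1]], "twist": [0, 0, 0, 0, 0]}}

```text
time: 15.88
tool_pos: [481.2, -298.9, 162.1]
tcp_rot: [-3.141, 0.001, 3.068]
contact_force: [0.5, -0.9, 0.1]
grip_width: 0.3
finger_force: 0.0
```

Call:
{"method": "arm_command", "body": {"gripper": [44, 44, 44, 44, 44], "dp": [[-0.87, 0.8, 0], [-0.87, 0.8, 0], [-0.87, 0.8, 0], [-0.87, 0.8, 0], [-0.87, 0.8, 0]], "twist": [0, 0, 0, 0, 0]}}

```text
time: 16.5
tool_pos: [597.8, -206.5, 161.2]
tcp_rot: [-3.141, 0.001, 3.068]
contact_force: [-0.6, -0.3, 0.2]
grip_width: 42.8
finger_force: 0.0
```

Call:
{"method": "arm_command", "body": {"gripper": [44, 44, 44, 44, 44], "dp": [[-0.87, 0.8, 0], [-0.87, 0.8, 0], [-0.87, 0.8, 0], [-0.87, 0.8, 0], [-0.87, 0.8, 0]], "twist": [0, 0, 0, 0, 0]}}

```text
time: 17.12
tool_pos: [713.5, -114.8, 161.1]
tcp_rot: [-3.142, 0.001, 3.068]
contact_force: [-0.4, -0.1, 0.1]
grip_width: 44.1
finger_force: 0.0
```

Call:
{"method": "arm_command", "body": {"gripper": [44, 44, 44, 44, 44], "dp": [[0, 0, 0], [0, 0, 0], [0, 0, 0], [0, 0, 0], [0, 0, 0]], "twist": [1, 1, 1, 1, 1]}}

```text
time: 17.75
tool_pos: [712.8, -115.4, 161.0]
tcp_rot: [3.141, 0.0, 2.629]
contact_force: [0.9, 0.3, -0.2]
grip_width: 44.1
finger_force: 0.0
```

Call:
{"method": "arm_command", "body": {"gripper": [44, 44, 44, 44, 44], "dp": [[0, 0, 0], [0, 0, 0], [0, 0, 0], [0, 0, 0], [0, 0, 0]], "twist": [1, 1, 1, 1, 1]}}

```text
time: 18.38
tool_pos: [712.8, -115.4, 161.0]
tcp_rot: [3.141, 0.0, 2.192]
contact_force: [-0.6, 0.2, 0.0]
grip_width: 43.7
finger_force: 0.0
```

Call:
{"method": "arm_command", "body": {"gripper": [44, 44, 44, 44, 44], "dp": [[0, 0, 0], [0, 0, 0], [0, 0, 0], [0, 0, 0], [0, 0, 0]], "twist": [1, 1, 1, 1, 1]}}

```text
time: 19.0
tool_pos: [712.8, -115.4, 161.1]
tcp_rot: [3.141, 0.0, 1.756]
contact_force: [-0.4, -0.2, 0.8]
grip_width: 44.0
finger_force: 0.0
```

Call:
{"method": "arm_command", "body": {"gripper": [44, 44, 44, 44, 44], "dp": [[0, 0, 0], [0, 0, 0], [0, 0, 0], [0, 0, 0], [0, 0, 0]], "twist": [0.9, 0.9, 0.9, 0, 0]}}

```text
time: 19.62
tool_pos: [712.7, -115.4, 161.0]
tcp_rot: [3.141, -0.0, 1.525]
contact_force: [-0.2, 0.3, -0.4]
grip_width: 43.9
finger_force: 0.0
```

```bash
cat >> h.py <<'E'
def handle(f,box,z,n="top"):
    im=cv2.imread('pics/'+f);hsv=cv2.cvtColor(im,cv2.COLOR_BGR2HSV);r0,r1,c0,c1=box
    m=((hsv[...,0]<8)|(hsv[...,0]>172))&(hsv[...,1]>90)
    y,x=np.nonzero(m[r0:r1,c0:c1]);print('npx',len(x))
    P=ray(n,np.c_[x+c0,y+r0],z)[:,:2]
    mu=P.mean(0);d=np.linalg.svd(P-mu)[2][0];d=d*np.sign(d[1]);t=(P-mu)@d
    print(mu.round(1),np.degrees(np.arctan2(d[1],d[0])).round(2),t.min().round(1),t.max().round(1));return mu,d
E
python3 -c "
from h import *
handle('t2.png',(155,185,260,315),38)
snap('top','t3.png');snap('scene','s3.png')
handle('s3.png',(185,235,285,335),38,'scene')
plan((712.8,-116,50),(712.8,-116,33),yaw=np.radians(87.4))"
```

```text
npx 72
[ 711.4 -147.1] 87.3 -40.0 45.0
npx 116
[ 710.5 -150.2] 87.53 -45.1 50.5
t 19.73 pos [ 712.7 -115.4  161. ] yaw 1.5243 F [-1.  -0.5 -0.4] w 44.3 ff 0.0
twist -0.01
-> [ 712.8 -116.    50. ] units [-0.02  0.    4.44]
-> [ 712.8 -116.    33. ] units [ 0.   -0.    0.68]
```

View pics/s3.png

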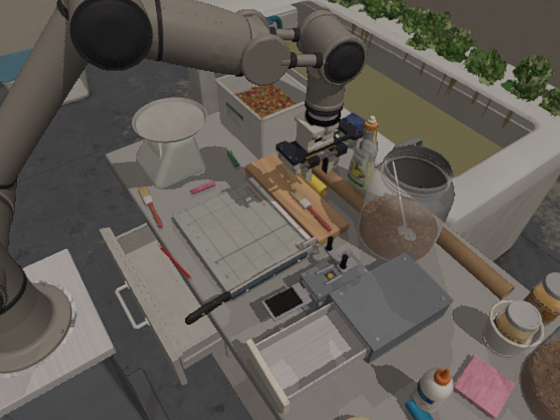

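The drawer lies open at (310,355), and the board brush handle at (315,212) is under the gripper, clear of its surroundings. Descend and grip.

Call:
{"method": "arm_command", "body": {"gripper": [44, 44, 44, 44, 44], "dp": [[0, 0, 0.9], [0, 0, 0.9], [0, 0, 0.9], [0, 0, 0.9], [0, 0, 0.84]], "twist": [0, 0, 0, 0, 0]}}

```text
time: 20.35
tool_pos: [712.6, -115.4, 49.2]
tcp_rot: [-3.142, -0.0, 1.524]
contact_force: [-0.3, -0.6, 0.7]
grip_width: 43.9
finger_force: 0.0
```

Call:
{"method": "arm_command", "body": {"gripper": [44, 44, 44, 8, 8], "dp": [[0, 0, 0.34], [0, 0, 0.34], [0, 0, 0], [0, 0, 0], [0, 0, 0]], "twist": [0, 0, 0, 0, 0]}}

```text
time: 20.98
tool_pos: [713.1, -115.5, 33.8]
tcp_rot: [3.14, 0.0, 1.523]
contact_force: [-0.4, -0.2, 0.8]
grip_width: 28.4
finger_force: 0.0
```

Call:
{"method": "arm_command", "body": {"gripper": [8, 8, 8, 8, 8], "dp": [[0, 0, 0], [0, 0, 0], [0, 0, 0], [0, 0, 0], [0, 0, 0]], "twist": [0, 0, 0, 0, 0]}}

```text
time: 21.6
tool_pos: [712.8, -115.4, 33.3]
tcp_rot: [3.141, 0.0, 1.523]
contact_force: [0.0, -0.1, 3.8]
grip_width: 14.1
finger_force: 30.0
```

Call:
{"method": "arm_command", "body": {"gripper": [8, 8, 8, 8, 8], "dp": [[0, 0, -0.5], [0, 0, -1], [0, 0, -1], [0, 0, -1], [0, 0, -1]], "twist": [0, 0, 0, 0, 0]}}

```text
time: 22.22
tool_pos: [712.5, -115.4, 146.8]
tcp_rot: [3.142, -0.0, 1.523]
contact_force: [-0.2, 0.3, -0.2]
grip_width: 13.8
finger_force: 30.0
```

Call:
{"method": "arm_command", "body": {"gripper": [8, 8, 8, 8, 8], "dp": [[0, 0, -1], [-0.85, -0.96, 0], [-0.85, -0.96, 0], [-0.85, -0.96, 0], [-0.85, -0.96, 0]], "twist": [0, 0, 0, 0, 0]}}

```text
time: 22.85
tool_pos: [611.8, -196.3, 171.0]
tcp_rot: [3.141, 0.0, 1.523]
contact_force: [1.2, -1.1, -0.4]
grip_width: 13.7
finger_force: 30.0
```

Call:
{"method": "arm_command", "body": {"gripper": [8, 8, 8, 8, 8], "dp": [[-0.85, -0.96, 0], [-0.85, -0.96, 0], [-0.85, -0.96, 0], [-0.85, -0.96, 0], [-0.85, -0.96, 0]], "twist": [0, 0, 0, 0, 0]}}

```text
time: 23.48
tool_pos: [487.0, -296.8, 171.1]
tcp_rot: [3.141, 0.0, 1.523]
contact_force: [0.9, -0.9, 0.0]
grip_width: 14.1
finger_force: 30.0
```

Call:
{"method": "arm_command", "body": {"gripper": [8, 8, 8, 8, 8], "dp": [[-0.85, -0.96, 0], [0, 0, 0], [0, 0, 0], [0, 0, 0], [0, 0, 0]], "twist": [0, -0.9, -0.9, -0.9, 0]}}

```text
time: 24.1
tool_pos: [462.8, -316.3, 171.0]
tcp_rot: [3.141, 0.0, 1.758]
contact_force: [0.3, -0.4, -0.3]
grip_width: 13.6
finger_force: 30.0
```

Call:
{"method": "arm_command", "body": {"gripper": [8, 8, 8, 8, 8], "dp": [[0, 0, 0], [0, 0, 0], [0, 0, 0], [0, 0, 0], [0, 0, 0]], "twist": [-1, -1, -1, -1, -1]}}

```text
time: 24.72
tool_pos: [462.9, -316.2, 170.7]
tcp_rot: [3.141, 0.0, 2.196]
contact_force: [0.1, 1.1, -0.6]
grip_width: 13.7
finger_force: 30.0
```

Call:
{"method": "arm_command", "body": {"gripper": [8, 8, 8, 8, 8], "dp": [[0, 0, 0], [0, 0, 0], [0, 0, 0], [0, 0, 0], [0, 0, 0]], "twist": [-1, -1, -1, -1, -1]}}

```text
time: 25.35
tool_pos: [462.9, -316.3, 170.7]
tcp_rot: [3.142, 0.0, 2.633]
contact_force: [-0.1, 0.8, -0.7]
grip_width: 14.1
finger_force: 30.0
```

Call:
{"method": "arm_command", "body": {"gripper": [8, 8, 8, 8, 8], "dp": [[0, 0, 0], [0, 0, 0], [0, 0, 0], [0, 0, 0], [0, 0, 0]], "twist": [-1, -1, -1, -1, -1]}}

```text
time: 25.98
tool_pos: [462.9, -316.2, 170.7]
tcp_rot: [3.142, 0.0, 3.069]
contact_force: [-0.5, 0.5, -0.6]
grip_width: 13.8
finger_force: 30.0
```

```bash
python3 -c "
from h import *
snap('scene','s4.png')
for n in ('scene',): print(proj(n,[loc(-204,73,62),loc(-204,-73,62),loc(-190,73,62),loc(-190,-73,62)]).round(1))
plan(loc(-82,-22,100),loc(-82,-22,18),yaw=np.pi-.0729)
a=cv2.imread('pics/s4.png')[180:420,200:500];cv2.imwrite('pics/z4.png',cv2.resize(a,(750,600),interpolation=2))"
```

```text
[[244.8 339.5]
 [283.7 405.1]
 [251.1 336.1]
 [290.4 401. ]]
t 26.02 pos [ 462.9 -316.3  170.7] yaw 3.0724 F [ 0.6 -0.9 -0.8] w 13.8 ff 30.0
twist 0.04
-> [ 487.5 -434.5  100. ] units [-1.33 -4.65  2.83]
-> [ 487.5 -434.5   18. ] units [ 0.   -0.    3.28]
```

View pics/z4.png

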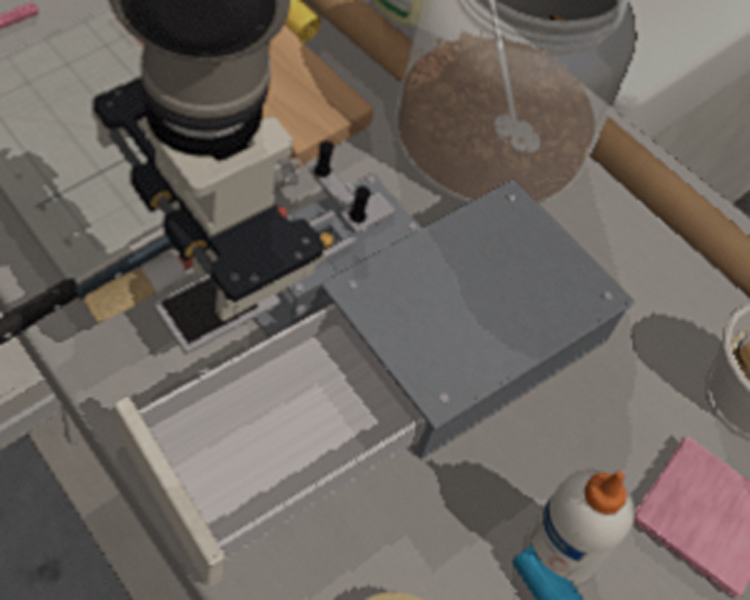

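The held brush is level under the gripper, with its bristles at z4 (120,290). The drawer is where predicted and empty. I lay the brush in its right half.

Call:
{"method": "arm_command", "body": {"gripper": [8, 8, 8, 8, 8], "dp": [[-0.27, -0.93, 0], [-0.27, -0.93, 0], [-0.27, -0.93, 0], [-0.27, -0.93, 0], [-0.25, -0.93, 0]], "twist": [0, 0, 0, 0, 0]}}

```text
time: 26.65
tool_pos: [487.6, -435.3, 170.6]
tcp_rot: [3.141, 0.0, 3.065]
contact_force: [0.5, -0.2, 0.1]
grip_width: 14.1
finger_force: 30.0
```

Call:
{"method": "arm_command", "body": {"gripper": [8, 8, 8, 8, 8], "dp": [[0, 0, 0.9], [0, 0, 0.9], [0, 0, 0.9], [0, 0, 0.9], [0, 0, 0.7]], "twist": [0, 0, 0, 0, 0]}}

```text
time: 27.28
tool_pos: [487.3, -434.5, 62.0]
tcp_rot: [3.141, -0.0, 3.066]
contact_force: [-0.1, -0.5, -0.2]
grip_width: 14.1
finger_force: 30.0
```

Call:
{"method": "arm_command", "body": {"gripper": [8, 8, 8, 8, 8], "dp": [[0, 0, 0.5], [0, 0, 0.5], [0, 0, 0.5], [0, 0, 0.28], [0, 0, 0]], "twist": [0, 0, 0, 0, 0]}}

```text
time: 27.9
tool_pos: [487.5, -434.7, 18.3]
tcp_rot: [3.141, -0.0, 3.068]
contact_force: [0.3, -0.1, -0.5]
grip_width: 13.9
finger_force: 30.0
```

Call:
{"method": "arm_command", "body": {"gripper": [27, 27, 27, 27, 27], "dp": [[0, 0, 0], [0, 0, 0], [0, 0, 0], [0, 0, -0.4], [0, 0, -1]], "twist": [0, 0, 0, 0, 0]}}

```text
time: 28.52
tool_pos: [486.9, -434.1, 53.2]
tcp_rot: [3.14, -0.002, 3.068]
contact_force: [0.6, 0.2, -0.3]
grip_width: 26.6
finger_force: 0.0
```

Call:
{"method": "arm_command", "body": {"gripper": [27, 27, 27, 44, 44], "dp": [[0, 0, -1], [0, 0, -1], [0, 0, -1], [0, 0, -1], [0, 0, -0.7]], "twist": [0, 0, 0, 0, 0]}}

```text
time: 29.15
tool_pos: [487.7, -434.9, 173.3]
tcp_rot: [-3.14, 0.002, 3.068]
contact_force: [0.6, 0.3, -0.1]
grip_width: 41.5
finger_force: 0.0
```

Call:
{"method": "arm_command", "body": {"gripper": [44, 44, 44, 44, 44], "dp": [[0.24, 0.94, 0], [0.24, 0.94, 0], [0.24, 0.94, 0], [0.24, 0.94, 0], [0.24, 0.94, 0]], "twist": [0, 0, 0, 0, 0]}}

```text
time: 29.78
tool_pos: [466.1, -314.6, 171.8]
tcp_rot: [-3.141, 0.001, 3.068]
contact_force: [0.3, 0.6, 0.0]
grip_width: 43.9
finger_force: 0.0
```

Call:
{"method": "arm_command", "body": {"gripper": [44, 44, 44, 44, 44], "dp": [[0.24, 0.94, 0], [0.24, 0.94, 0], [0.24, 0.94, 0], [0.24, 0.94, 0], [0.24, 0.94, 0]], "twist": [0, 0, 0, 0, 0]}}

```text
time: 30.4
tool_pos: [444.9, -195.1, 171.7]
tcp_rot: [-3.141, 0.001, 3.068]
contact_force: [0.7, 0.3, -0.1]
grip_width: 43.8
finger_force: 0.0
```

Call:
{"method": "arm_command", "body": {"gripper": [44, 44, 44, 44, 44], "dp": [[0.24, 0.94, 0], [0.24, 0.94, 0], [0.24, 0.94, 0], [0.24, 0.94, 0], [0.24, 0.94, 0]], "twist": [0, 0, 0, 0, 0]}}

```text
time: 31.02
tool_pos: [423.4, -75.4, 171.4]
tcp_rot: [-3.141, 0.001, 3.068]
contact_force: [0.1, -0.4, -0.8]
grip_width: 44.1
finger_force: 0.0
```

Call:
{"method": "arm_command", "body": {"gripper": [44, 44, 44, 44, 44], "dp": [[0.24, 0.94, 0], [0.24, 0.94, 0], [0.24, 0.94, 0], [0.24, 0.94, 0], [0.24, 0.94, 0]], "twist": [0, 0, 0, 0, 0]}}

```text
time: 31.65
tool_pos: [402.1, 43.9, 171.4]
tcp_rot: [3.142, 0.001, 3.068]
contact_force: [0.5, 0.1, -0.1]
grip_width: 44.1
finger_force: 0.0
```

```bash
python3 -c "
from h import *
snap('scene','s5.png');snap('top','t5.png')
handle('s5.png',(190,232,135,166),8,'scene')
handle('scene0.png',(190,232,135,166),8,'scene')
plan((383.5,161.3,160),(383.5,161.3,3.5),yaw=np.radians(83.5))"
```

```text
npx 105
[378.3 124.9] 84.28 -46.5 51.1
npx 108
[378.7 126.5] 84.05 -46.1 49.5
t 31.75 pos [401.7  44.6 171.4] yaw 3.0703 F [-0.2  0.  -0.1] w 44.3 ff 0.0
twist 18.48
-> [383.5 161.3 160. ] units [ 4.56 -1.25  0.45]
-> [383.5 161.3   3.5] units [ 0.   -0.    6.26]
```

View pics/s5.png

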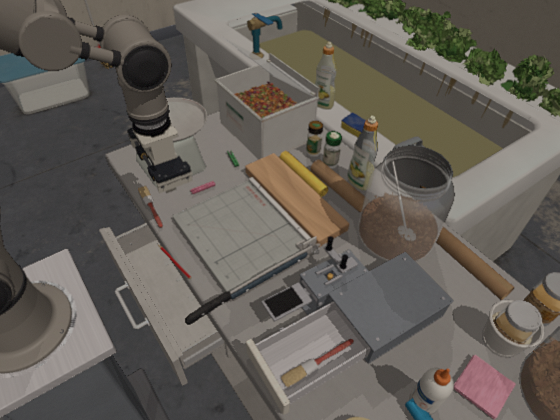

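The first brush lies flat in the drawer at (318,362), and the board is empty, so there are only two brushes. Before lowering I check the clearance to the scale's bowl.

```bash
python3 -c "
from h import *
for z in (100,130,160,190,220): print(z,ray('top',[(104,240),(147,240),(104,282)],z)[:,:2].round(0).tolist(),ray('scene',[(170,122)],z)[:,:2].round(0).tolist())
print(ray('top',[(155,260),(152,280)],0).round(0))"
```

```text
100 [[527.0, 319.0], [526.0, 212.0], [425.0, 314.0]] [[548.0, 353.0]]
130 [[525.0, 305.0], [524.0, 202.0], [426.0, 300.0]] [[534.0, 312.0]]
160 [[523.0, 291.0], [523.0, 191.0], [427.0, 287.0]] [[520.0, 271.0]]
190 [[521.0, 278.0], [521.0, 181.0], [428.0, 273.0]] [[506.0, 230.0]]
220 [[520.0, 264.0], [519.0, 171.0], [430.0, 260.0]] [[492.0, 190.0]]
[[479. 223.   0.]
 [425. 229.   0.]]
```

Call:
{"method": "arm_command", "body": {"gripper": [44, 44, 44, 44, 44], "dp": [[0, 0, 0], [0, 0, 0], [0, 0, 0], [0, 0, 0], [0, 0, 0]], "twist": [0.95, 0.95, 0.95, 0.95, 0.95]}}

```text
time: 32.38
tool_pos: [402.5, 42.4, 171.2]
tcp_rot: [3.142, 0.001, 2.651]
contact_force: [-0.3, 0.5, 0.3]
grip_width: 44.1
finger_force: 0.0
```

Call:
{"method": "arm_command", "body": {"gripper": [44, 44, 44, 44, 44], "dp": [[0, 0, 0], [0, 0, 0], [0, 0, 0], [0, 0, 0], [0, 0, 0]], "twist": [0.95, 0.95, 0.95, 0.95, 0.95]}}

```text
time: 33.0
tool_pos: [402.5, 42.3, 171.3]
tcp_rot: [3.141, 0.001, 2.236]
contact_force: [-0.1, 0.4, -0.4]
grip_width: 44.0
finger_force: 0.0
```

Call:
{"method": "arm_command", "body": {"gripper": [44, 44, 44, 44, 44], "dp": [[0, 0, 0], [0, 0, 0], [0, 0, 0], [0, 0, 0], [0, 0, 0]], "twist": [0.95, 0.95, 0.95, 0.95, 0.95]}}

```text
time: 33.62
tool_pos: [402.5, 42.4, 171.3]
tcp_rot: [3.141, 0.0, 1.821]
contact_force: [0.4, -0.3, 0.2]
grip_width: 44.0
finger_force: 0.0
```

Call:
{"method": "arm_command", "body": {"gripper": [44, 44, 44, 44, 44], "dp": [[0, 0, 0], [0, 0, 0], [0, 0, 0], [0, 0, 0], [0, 0, 0]], "twist": [0.95, 0.95, 0.95, 0.95, 0.4]}}

```text
time: 34.25
tool_pos: [402.5, 42.4, 171.2]
tcp_rot: [3.141, 0.0, 1.456]
contact_force: [-0.0, -0.4, -0.1]
grip_width: 44.1
finger_force: 0.0
```

Call:
{"method": "arm_command", "body": {"gripper": [44, 44, 44, 44, 44], "dp": [[0.84, -0.26, 0], [0.84, -0.26, 0], [0.84, -0.26, 0], [0.84, -0.26, 0], [0.82, -0.24, 0]], "twist": [0, 0, 0, 0, 0]}}

```text
time: 34.88
tool_pos: [382.3, 150.8, 171.2]
tcp_rot: [3.141, -0.0, 1.458]
contact_force: [0.4, 0.1, -0.1]
grip_width: 44.1
finger_force: 0.0
```

```bash
python3 -c "
from h import *
plan((381.8,152,50),(381.8,152,3.5),yaw=np.radians(83.8))"
```

```text
t 34.88 pos [382.3 150.8 171.2] yaw 1.4585 F [ 0.4  0.1 -0.1] w 44.1 ff 0.0
twist -0.05
-> [381.8 152.   50. ] units [ 0.05 -0.03  4.85]
-> [381.8 152.    3.5] units [ 0.   -0.    1.86]
```

Call:
{"method": "arm_command", "body": {"gripper": [44, 44, 44, 44, 44], "dp": [[0, 0, 0.97], [0, 0, 0.97], [0, 0, 0.97], [0, 0, 0.97], [0, 0, 0.97]], "twist": [0, 0, 0, 0, 0]}}

```text
time: 35.5
tool_pos: [382.7, 150.1, 49.2]
tcp_rot: [3.141, -0.0, 1.459]
contact_force: [0.2, 0.5, 0.2]
grip_width: 43.9
finger_force: 0.0
```

Call:
{"method": "arm_command", "body": {"gripper": [44, 44, 44, 44, 44], "dp": [[0, 0, 0.5], [0, 0, 0.5], [0, 0, 0.5], [0, 0, 0.36], [0, 0, 0]], "twist": [0, 0, 0, 0, 0]}}

```text
time: 36.12
tool_pos: [382.0, 150.3, 2.7]
tcp_rot: [-3.14, 0.0, 1.458]
contact_force: [-0.3, -0.4, 0.6]
grip_width: 44.4
finger_force: 0.0
```

Call:
{"method": "arm_command", "body": {"gripper": [8, 8, 8, 8, 8], "dp": [[0, 0, 0], [0, 0, 0], [0, 0, 0], [0, 0, 0], [0, 0, 0]], "twist": [0, 0, 0, 0, 0]}}

```text
time: 36.75
tool_pos: [382.4, 150.4, 3.4]
tcp_rot: [3.141, -0.0, 1.458]
contact_force: [-0.7, 0.9, 3.8]
grip_width: 13.6
finger_force: 30.0
```

Call:
{"method": "arm_command", "body": {"gripper": [8, 8, 8, 8, 8], "dp": [[0, 0, 0], [0, 0, -0.5], [0, 0, -1], [0, 0, -1], [0, 0, -1]], "twist": [0, 0, 0, 0, 0]}}

```text
time: 37.38
tool_pos: [382.2, 150.3, 92.1]
tcp_rot: [3.141, -0.0, 1.458]
contact_force: [0.8, -0.2, -0.1]
grip_width: 13.4
finger_force: 30.0
```

Call:
{"method": "arm_command", "body": {"gripper": [8, 8, 8, 8, 8], "dp": [[0, 0, -1], [0, 0, -1], [0, 0, -1], [0, 0, 0], [0, 0, 0]], "twist": [0, 0, 0, 0, 0]}}

```text
time: 38.0
tool_pos: [381.8, 150.2, 165.3]
tcp_rot: [-3.141, 0.0, 1.458]
contact_force: [0.0, 0.7, -1.2]
grip_width: 13.5
finger_force: 30.0
```

```bash
python3 -c "
from h import *
plan((400,0,165),yaw=np.radians(83.8));plan((400,0,165),loc(-73,22,165),loc(-73,22,18),yaw=np.pi-.0729)"
```

```text
t 38.0 pos [381.8 150.2 165.3] yaw 1.4578 F [ 0.   0.7 -1.2] w 13.5 ff 30.0
twist -0.05
-> [400.   0. 165.] units [-5.89  1.37  0.01]
t 38.0 pos [381.8 150.2 165.3] yaw 1.4578 F [ 0.   0.7 -1.2] w 13.5 ff 30.0
twist -18.46
-> [400.   0. 165.] units [-1.16 -5.94  0.01]
-> [ 499.7 -391.3  165. ] units [ -5.12 -15.32  -0.  ]
-> [ 499.7 -391.3   18. ] units [ 0.   -0.    5.88]
```

Call:
{"method": "arm_command", "body": {"gripper": [8, 8, 8, 8, 8], "dp": [[-0.98, 0.23, 0], [-0.98, 0.23, 0], [-0.98, 0.23, 0], [-0.98, 0.23, 0], [-0.98, 0.23, 0]], "twist": [0, 0, 0, 0, 0]}}

```text
time: 38.62
tool_pos: [396.4, 24.6, 164.6]
tcp_rot: [-3.139, -0.0, 1.458]
contact_force: [-0.3, 0.1, -0.1]
grip_width: 13.2
finger_force: 30.0
```

Call:
{"method": "arm_command", "body": {"gripper": [8, 8, 8, 8, 8], "dp": [[-0.98, 0.23, 0], [0, 0, 0], [0, 0, 0], [0, 0, 0], [0, 0, 0]], "twist": [0, -0.97, -0.97, -0.97, -0.97]}}

```text
time: 39.25
tool_pos: [399.2, 0.5, 164.5]
tcp_rot: [-3.139, -0.001, 1.799]
contact_force: [0.2, 0.2, -0.4]
grip_width: 13.6
finger_force: 30.0
```

Call:
{"method": "arm_command", "body": {"gripper": [8, 8, 8, 8, 8], "dp": [[0, 0, 0], [0, 0, 0], [0, 0, 0], [0, 0, 0], [0, 0, 0]], "twist": [-0.97, -0.97, -0.97, -0.97, -0.97]}}

```text
time: 39.88
tool_pos: [399.2, 0.5, 164.5]
tcp_rot: [-3.14, -0.002, 2.222]
contact_force: [0.1, 0.9, 0.3]
grip_width: 13.4
finger_force: 30.0
```

Call:
{"method": "arm_command", "body": {"gripper": [8, 8, 8, 8, 8], "dp": [[0, 0, 0], [0, 0, 0], [0, 0, 0], [0, 0, 0], [0, 0, 0]], "twist": [-0.97, -0.97, -0.97, -0.97, -0.97]}}

```text
time: 40.5
tool_pos: [399.3, 0.5, 164.6]
tcp_rot: [-3.141, -0.002, 2.646]
contact_force: [0.3, 0.4, -0.2]
grip_width: 13.3
finger_force: 30.0
```

Call:
{"method": "arm_command", "body": {"gripper": [8, 8, 8, 8, 8], "dp": [[0, 0, 0], [0, 0, 0], [0, 0, 0], [0, 0, 0], [0, 0, 0]], "twist": [-0.97, -0.97, -0.97, -0.97, -0.97]}}

```text
time: 41.12
tool_pos: [399.3, 0.5, 164.5]
tcp_rot: [3.141, -0.003, 3.069]
contact_force: [0.4, -0.5, -0.4]
grip_width: 13.3
finger_force: 30.0
```

Call:
{"method": "arm_command", "body": {"gripper": [8, 8, 8, 8, 8], "dp": [[-0.32, -0.95, 0], [-0.32, -0.95, 0], [-0.32, -0.95, 0], [-0.32, -0.95, 0], [-0.32, -0.95, 0]], "twist": [0, 0, 0, 0, 0]}}

```text
time: 41.75
tool_pos: [430.4, -121.5, 164.4]
tcp_rot: [3.14, -0.002, 3.066]
contact_force: [-0.1, 0.0, 0.2]
grip_width: 13.0
finger_force: 30.0
```

Call:
{"method": "arm_command", "body": {"gripper": [8, 8, 8, 8, 8], "dp": [[-0.32, -0.95, 0], [-0.32, -0.95, 0], [-0.32, -0.95, 0], [-0.32, -0.95, 0], [-0.32, -0.95, 0]], "twist": [0, 0, 0, 0, 0]}}

```text
time: 42.38
tool_pos: [461.5, -242.9, 164.1]
tcp_rot: [3.14, -0.002, 3.066]
contact_force: [0.2, -0.1, -0.7]
grip_width: 13.6
finger_force: 30.0
```

Call:
{"method": "arm_command", "body": {"gripper": [8, 8, 8, 8, 8], "dp": [[-0.32, -0.95, 0], [-0.32, -0.95, 0], [-0.32, -0.95, 0], [-0.32, -0.95, 0], [-0.32, -0.95, 0]], "twist": [0, 0, 0, 0, 0]}}

```text
time: 43.0
tool_pos: [492.5, -364.2, 163.8]
tcp_rot: [3.139, -0.002, 3.066]
contact_force: [0.1, 1.1, -0.5]
grip_width: 13.6
finger_force: 30.0
```

```bash
python3 -c "
from h import *
snap('scene','s6.png')
plan(loc(-72,24,62),loc(-72,24,18),yaw=np.pi-.0729)
a=cv2.imread('pics/s6.png')[220:420,200:450];cv2.imwrite('pics/z6.png',cv2.resize(a,(750,600),interpolation=2))"
```

```text
t 43.05 pos [ 492.9 -367.2  163.7] yaw 3.0648 F [-0.7 -2.7 -0.2] w 13.6 ff 30.0
twist -0.04
-> [ 500.8 -389.4   62. ] units [-0.38 -0.86  4.07]
-> [ 500.8 -389.4   18. ] units [ 0.   -0.    1.76]
```

View pics/z6.png

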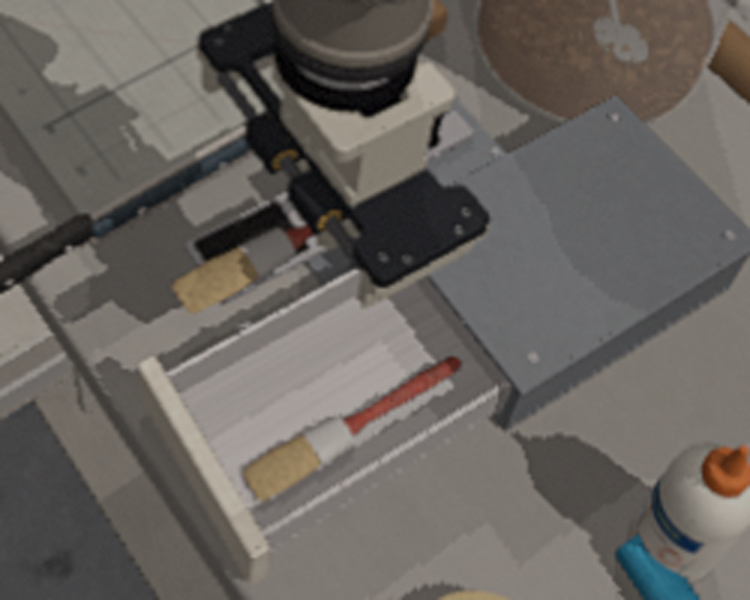

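The held brush is level, with its bristles at (215,280) in z6. The first brush lies flat on the right of the drawer at (350,420), and the left half is free.

Call:
{"method": "arm_command", "body": {"gripper": [8, 8, 8, 8, 8], "dp": [[-0.38, -0.86, 0], [0, 0, 1], [0, 0, 1], [0, 0, 1], [0, 0, 1]], "twist": [0, 0, 0, 0, 0]}}

```text
time: 43.68
tool_pos: [500.0, -385.1, 63.3]
tcp_rot: [3.14, -0.002, 3.066]
contact_force: [-0.2, 0.1, 0.1]
grip_width: 13.7
finger_force: 30.0
```

Call:
{"method": "arm_command", "body": {"gripper": [8, 8, 8, 8, 8], "dp": [[0, 0, 0.5], [0, 0, 0.5], [0, 0, 0.5], [0, 0, 0.33], [0, 0, 0]], "twist": [0, 0, 0, 0, 0]}}

```text
time: 44.3
tool_pos: [500.5, -385.8, 19.4]
tcp_rot: [3.141, -0.001, 3.066]
contact_force: [-0.4, -0.1, 0.3]
grip_width: 13.5
finger_force: 30.0
```

Call:
{"method": "arm_command", "body": {"gripper": [24, 24, 24, 24, 24], "dp": [[0, 0, 0], [0, 0, 0], [0, 0, 0], [0, 0, -0.4], [0, 0, -1]], "twist": [0, 0, 0, 0, 0]}}

```text
time: 44.92
tool_pos: [500.2, -385.5, 54.8]
tcp_rot: [3.14, -0.002, 3.066]
contact_force: [-0.8, -0.2, 0.0]
grip_width: 24.4
finger_force: 0.0
```

Call:
{"method": "arm_command", "body": {"gripper": [24, 24, 24, 24, 24], "dp": [[0, 0, -1], [0, 0, -1], [0, 0, -1], [0, 0, -1], [0, 0, 0]], "twist": [0, 0, 0, 0, 0]}}

```text
time: 45.55
tool_pos: [501.7, -386.9, 157.7]
tcp_rot: [-3.138, 0.004, 3.066]
contact_force: [0.6, -0.2, -0.1]
grip_width: 24.0
finger_force: 0.0
```

Call:
{"method": "arm_command", "body": {"gripper": [0, 0, 0, 0, 0], "dp": [[1, 0, 0], [1, 0, 0], [1, 0, 0], [1, 0, 0], [1, 0, 0]], "twist": [0, 0, 0, 0, 0]}}

```text
time: 46.18
tool_pos: [374.9, -376.0, 153.9]
tcp_rot: [3.14, -0.001, 3.066]
contact_force: [0.5, -0.1, 0.7]
grip_width: 1.0
finger_force: 0.0
```

```bash
python3 -c "
from h import *
snap('top','t7.png');snap('scene','s7.png')
plan(loc(-245,0,150),loc(-245,0,35),yaw=np.pi-.0729)
a=cv2.imread('pics/t7.png')[150:320,280:450];b=cv2.imread('pics/s7.png')[280:420,220:400]
cv2.imwrite('pics/z7.png',np.hstack([cv2.resize(a,(400,400),interpolation=2),cv2.resize(b,(400,400),interpolation=2)]))"
```

```text
t 46.27 pos [ 374.  -375.9  154.1] yaw 3.0646 F [ 0.  -0.4  0.6] w 0.6 ff 0.0
twist -0.05
-> [ 326.5 -400.7  150. ] units [ 1.82 -1.13  0.16]
-> [ 326.5 -400.7   35. ] units [ 0.  -0.   4.6]
```

View pics/z7.png

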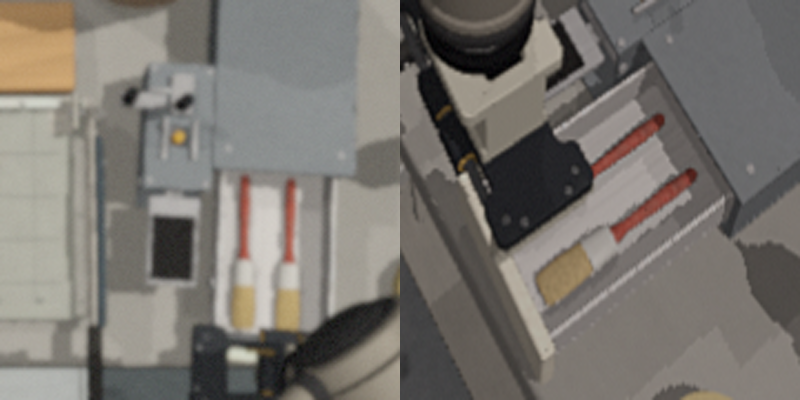

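Both brushes lie flat side by side in the drawer, with handles at (245,220) and (290,220), and the brass pin is uncovered. I now go in front of the drawer and push.

Call:
{"method": "arm_command", "body": {"gripper": [0, 0, 0, 0, 0], "dp": [[0.91, -0.56, 0], [0.91, -0.57, 0], [0, 0, 0.7], [0, 0, 0.9], [0, 0, 0.9]], "twist": [0, 0, 0, 0, 0]}}

```text
time: 46.9
tool_pos: [329.1, -401.4, 91.3]
tcp_rot: [3.141, 0.0, 3.066]
contact_force: [-0.0, 0.1, -0.5]
grip_width: 0.7
finger_force: 0.0
```

Call:
{"method": "arm_command", "body": {"gripper": [0, 0, 0, 0, 0], "dp": [[0, 0, 0.9], [0, 0, 0.9], [0, 0, 0.6], [0, 0, 0], [0, 0, 0]], "twist": [0, 0, 0, 0, 0]}}

```text
time: 47.52
tool_pos: [329.0, -401.8, 32.9]
tcp_rot: [-3.141, 0.001, 3.066]
contact_force: [0.3, 0.3, 0.1]
grip_width: 0.6
finger_force: 0.0
```

Call:
{"method": "arm_command", "body": {"gripper": [0, 0, 0, 0, 0], "dp": [[-0.3, 0, 0], [-0.3, 0, 0], [-0.3, 0, 0], [-0.4, 0, 0], [-0.4, 0, 0]], "twist": [0, 0, 0, 0, 0]}}

```text
time: 48.15
tool_pos: [371.4, -404.5, 32.5]
tcp_rot: [3.141, -0.001, 3.066]
contact_force: [-3.1, -0.2, 1.5]
grip_width: 0.0
finger_force: 1.4
```

Call:
{"method": "arm_command", "body": {"gripper": [0, 0, 0, 0, 0], "dp": [[-0.4, 0, 0], [-0.4, 0, 0], [-0.4, 0, 0], [-0.4, 0, 0], [-0.4, 0, 0]], "twist": [0, 0, 0, 0, 0]}}

```text
time: 48.78
tool_pos: [421.4, -408.2, 32.3]
tcp_rot: [3.141, -0.0, 3.066]
contact_force: [-3.4, 2.3, 3.1]
grip_width: 0.4
finger_force: 1.7
```

Call:
{"method": "arm_command", "body": {"gripper": [0, 0, 0, 0, 0], "dp": [[-0.4, 0, 0], [-0.4, 0, 0], [-0.4, 0, 0], [-0.4, 0, 0], [-0.4, 0, 0]], "twist": [0, 0, 0, 0, 0]}}

```text
time: 49.4
tool_pos: [471.2, -411.9, 32.3]
tcp_rot: [3.141, -0.0, 3.066]
contact_force: [-3.7, 2.7, 1.4]
grip_width: 0.6
finger_force: 2.0
```

```bash
python3 -c "
from h import *
plan(loc(-80,0,30),loc(-22,0,30),yaw=np.pi-.0729)"
```

```text
t 49.4 pos [ 471.2 -411.9   32.3] yaw 3.0663 F [-3.7  2.7  1.4] w 0.6 ff 2.0
twist -0.03
-> [ 491.1 -412.7   30. ] units [-0.8   0.02  0.09]
-> [ 548.9 -416.9   30. ] units [-2.32 -0.   -0.  ]
```

Call:
{"method": "arm_command", "body": {"gripper": [0, 0, 0, 0, 0], "dp": [[-0.3, 0, 0], [-0.3, 0, 0], [-0.3, 0, 0], [-0.3, 0, 0], [-0.3, 0, 0]], "twist": [0, 0, 0, 0, 0]}}

```text
time: 50.02
tool_pos: [506.9, -414.5, 32.2]
tcp_rot: [3.14, -0.003, 3.066]
contact_force: [-10.1, 4.0, 3.9]
grip_width: 0.5
finger_force: 5.4
```

Call:
{"method": "arm_command", "body": {"gripper": [0, 0, 0, 0, 0], "dp": [[-0.3, 0, 0], [-0.3, 0, 0], [-0.3, 0, 0], [-0.3, 0, 0], [-0.3, 0, 0]], "twist": [0, 0, 0, 0, 0]}}

```text
time: 50.65
tool_pos: [544.9, -417.3, 32.2]
tcp_rot: [3.14, -0.002, 3.066]
contact_force: [-22.5, 4.2, 6.8]
grip_width: -0.1
finger_force: 12.6
```

Call:
{"method": "arm_command", "body": {"gripper": [0, 0, 0, 0, 0], "dp": [[-0.1, 0, 0], [-0.05, 0, 0], [0, 0, 0], [0, 0, 0], [0, 0, 0]], "twist": [0, 0, 0, 0, 0]}}

```text
time: 51.28
tool_pos: [544.8, -417.3, 32.2]
tcp_rot: [3.138, -0.01, 3.066]
contact_force: [-20.9, 5.7, 10.1]
grip_width: 0.4
finger_force: 10.8
```

It is stopped hard at 21 N. I back off, lift and look.

Call:
{"method": "arm_command", "body": {"gripper": [0, 0, 0, 0, 0], "dp": [[0.3, 0, 0], [0.5, 0, 0], [0.8, 0, 0], [0.8, 0, 0], [0.8, 0, 0]], "twist": [0, 0, 0, 0, 0]}}

```text
time: 51.9
tool_pos: [469.4, -412.7, 32.9]
tcp_rot: [-3.14, 0.002, 3.066]
contact_force: [-0.2, -0.6, 0.3]
grip_width: 0.3
finger_force: 0.0
```

Call:
{"method": "arm_command", "body": {"gripper": [0, 0, 0, 0, 0], "dp": [[0, 0, -1], [0, 0, -1], [0, 0, -1], [0, 0, -1], [0, 0, -1]], "twist": [0, 0, 0, 0, 0]}}

```text
time: 52.52
tool_pos: [469.9, -412.6, 158.8]
tcp_rot: [-3.14, 0.002, 3.066]
contact_force: [0.7, -1.4, 0.6]
grip_width: 0.7
finger_force: 0.0
```

```bash
python3 -c "
from h import *
snap('scene','s8.png')
print(proj('scene',[loc(-14,-73,62),loc(-17,-73,62),loc(-24,-73,62)]).round(1))
plan(loc(63,112,158),loc(63,112,84),yaw=np.pi-.0729)
a=cv2.imread('pics/s8.png')[220:380,240:450];cv2.imwrite('pics/z8.png',cv2.resize(a,(788,600),interpolation=2))"
```

```text
[[367.3 353.4]
 [366.  354.1]
 [363.2 355.9]]
t 52.58 pos [ 471.  -413.9  162.6] yaw 3.0661 F [ 0.2 -0.9  2.2] w 0.5 ff 0.0
twist -0.03
-> [ 641.9 -311.4  158. ] units [-6.52  4.59  0.18]
-> [ 641.9 -311.4   84. ] units [ 0.   -0.    2.96]
```

View pics/z8.png

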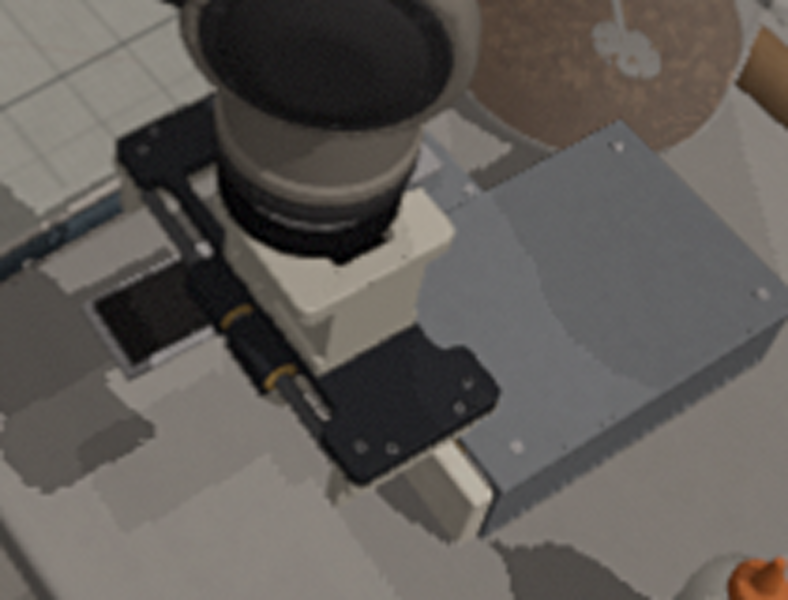

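The drawer is home, with its panel tight against the cabinet at (470,490). Next I shut the bolt.

Call:
{"method": "arm_command", "body": {"gripper": [40, 40, 40, 40, 40], "dp": [[-0.93, 0.66, 0], [-0.93, 0.66, 0], [-0.93, 0.66, 0], [-0.93, 0.66, 0], [-0.93, 0.66, 0]], "twist": [0, 0, 0, 0, 0]}}

```text
time: 53.2
tool_pos: [592.8, -338.4, 157.3]
tcp_rot: [-3.141, 0.002, 3.066]
contact_force: [-0.2, 0.2, -0.8]
grip_width: 39.6
finger_force: 0.0
```

Call:
{"method": "arm_command", "body": {"gripper": [40, 40, 40, 40, 40], "dp": [[-0.93, 0.66, 0], [-0.94, 0.63, 0], [0, 0, 0.6], [0, 0, 0.6], [0, 0, 0]], "twist": [0, 0, 0, 0, 0]}}

```text
time: 53.82
tool_pos: [638.9, -310.1, 125.0]
tcp_rot: [3.14, -0.004, 3.065]
contact_force: [0.7, -0.1, -0.5]
grip_width: 39.9
finger_force: 0.0
```

```bash
python3 -c "
from h import *
plan((642.5,-311.4,85),yaw=np.pi-.0729)"
```

```text
t 53.83 pos [ 638.9 -310.1  125. ] yaw 3.0651 F [ 0.7 -0.1 -0.5] w 39.9 ff 0.0
twist -0.04
-> [ 642.5 -311.4   85. ] units [-0.15 -0.04  1.6 ]
```

Call:
{"method": "arm_command", "body": {"gripper": [40, 40, 40, 8, 8], "dp": [[-0.06, -0.04, 0.75], [0, 0, 0.75], [0, 0, 0], [0, 0, 0], [0, 0, 0]], "twist": [0, 0, 0, 0, 0]}}

```text
time: 54.45
tool_pos: [642.5, -311.2, 90.8]
tcp_rot: [-3.141, 0.001, 3.066]
contact_force: [-0.1, 0.1, -0.3]
grip_width: 24.5
finger_force: 0.0
```

Call:
{"method": "arm_command", "body": {"gripper": [8, 8, 8, 8, 8], "dp": [[0, 0, 0], [0, 0, 0], [0, 0, 0], [0, 0, 0], [0, 0, 0]], "twist": [0, 0, 0, 0, 0]}}

```text
time: 55.08
tool_pos: [642.3, -311.5, 90.6]
tcp_rot: [-3.141, 0.001, 3.066]
contact_force: [-0.1, -3.0, 4.5]
grip_width: 13.5
finger_force: 30.0
```

Call:
{"method": "arm_command", "body": {"gripper": [8, 8, 8, 8, 8], "dp": [[0.38, 0, 0], [0.38, 0, 0], [0.38, 0, 0], [0.38, 0, 0], [0.38, 0, 0]], "twist": [0, 0, 0, 0, 0]}}

```text
time: 55.7
tool_pos: [596.5, -308.2, 90.6]
tcp_rot: [-3.14, 0.007, 3.066]
contact_force: [29.6, -6.1, -11.0]
grip_width: 13.3
finger_force: 30.0
```

Call:
{"method": "arm_command", "body": {"gripper": [8, 8, 8, 8, 8], "dp": [[0, 0, 0], [0, 0, 0], [0, 0, 0], [0, 0, 0], [0, 0, 0]], "twist": [0, 0, 0, 0, 0]}}

```text
time: 56.32
tool_pos: [597.1, -308.2, 90.6]
tcp_rot: [-3.139, 0.007, 3.066]
contact_force: [9.6, -5.6, 0.6]
grip_width: 12.8
finger_force: 30.0
```

Call:
{"method": "arm_command", "body": {"gripper": [40, 40, 40, 40, 40], "dp": [[0, 0, 0], [0, 0, 0], [0, 0, 0], [0, 0, -0.8], [0, 0, -0.8]], "twist": [0, 0, 0, 0, 0]}}

```text
time: 56.95
tool_pos: [594.1, -306.9, 129.8]
tcp_rot: [3.14, -0.002, 3.066]
contact_force: [0.1, -0.7, 0.3]
grip_width: 39.9
finger_force: 0.0
```

Call:
{"method": "arm_command", "body": {"gripper": [40, 40, 40, 40, 40], "dp": [[0, 0, -0.2], [-0.64, 0.76, 0], [-0.64, 0.76, 0], [-0.64, 0.76, 0], [0, 0, 0]], "twist": [0, 0, 0, 0, 0]}}

```text
time: 57.58
tool_pos: [648.5, -251.2, 134.1]
tcp_rot: [3.141, -0.0, 3.07]
contact_force: [0.3, -1.0, -0.7]
grip_width: 39.8
finger_force: 0.0
```

```bash
python3 -c "
from h import *
plan((648,-255,87),yaw=np.pi-.0729)"
```

```text
t 57.58 pos [ 648.5 -251.2  134.1] yaw 3.0699 F [ 0.3 -1.  -0.7] w 39.8 ff 0.0
twist 0.01
-> [ 648. -255.   87.] units [ 0.01 -0.15  1.88]
```

Call:
{"method": "arm_command", "body": {"gripper": [46, 46, 46, 46, 8], "dp": [[0, -0.12, 0.6], [0, 0, 0.6], [0, 0, 0.6], [0, 0, 0], [0, 0, 0]], "twist": [0, 0, 0, 0, 0]}}

```text
time: 58.2
tool_pos: [646.7, -257.5, 90.2]
tcp_rot: [-3.141, 0.0, 3.066]
contact_force: [-0.3, 0.7, 0.1]
grip_width: 39.9
finger_force: 0.0
```

Call:
{"method": "arm_command", "body": {"gripper": [8, 8, 8, 8, 8], "dp": [[0, 0, 0], [0, 0, 0], [0, 0, 0], [0, 0, 0], [0, 0, 0]], "twist": [0, 0, 0, 0, 0]}}

```text
time: 58.82
tool_pos: [646.9, -257.1, 90.4]
tcp_rot: [-3.142, 0.001, 3.066]
contact_force: [0.2, 1.5, 2.5]
grip_width: 13.2
finger_force: 30.0
```

Call:
{"method": "arm_command", "body": {"gripper": [8, 8, 8, 8, 8], "dp": [[0, -0.3, 0], [0, -0.3, 0], [0, -0.3, 0], [0, -0.3, 0], [0, -0.24, 0]], "twist": [0, 0, 0, 0, 0]}}

```text
time: 59.45
tool_pos: [644.5, -289.3, 90.5]
tcp_rot: [3.133, 0.0, 3.066]
contact_force: [1.5, 26.4, 13.6]
grip_width: 13.0
finger_force: 30.0
```

Call:
{"method": "arm_command", "body": {"gripper": [8, 8, 8, 8, 8], "dp": [[0, 0, 0], [0, 0, 0], [0, 0, 0], [0, 0, 0], [0, 0, 0]], "twist": [0, 0, 0, 0, 0]}}

```text
time: 60.08
tool_pos: [644.6, -289.0, 90.5]
tcp_rot: [3.135, -0.0, 3.068]
contact_force: [1.0, 14.8, 9.2]
grip_width: 13.1
finger_force: 30.0
```

Keeper back at its stop (y −289). Release, rise and check.

Call:
{"method": "arm_command", "body": {"gripper": [40, 40, 40, 40, 40], "dp": [[0, 0, 0], [0, 0, 0], [0, 0, 0], [0, 0, -0.8], [0, 0, -0.9]], "twist": [0, 0, 0, 0, 0]}}

```text
time: 60.7
tool_pos: [643.3, -293.7, 131.9]
tcp_rot: [3.141, -0.002, 3.065]
contact_force: [-0.1, -0.2, -0.2]
grip_width: 40.3
finger_force: 0.0
```

Call:
{"method": "arm_command", "body": {"gripper": [40, 40, 40, 40, 40], "dp": [[0, 0, -1], [0, 0, -1], [0.8, 1, 0], [0.8, 1, 0], [0.8, 1, 0]], "twist": [0, 0, 0, 0, 0]}}

```text
time: 61.32
tool_pos: [588.8, -213.7, 182.1]
tcp_rot: [-3.141, -0.0, 3.065]
contact_force: [1.1, 0.5, -0.4]
grip_width: 40.2
finger_force: 0.0
```

Call:
{"method": "arm_command", "body": {"gripper": [40, 40, 40, 40, 40], "dp": [[0.8, 1, 0], [0.8, 1, 0], [0.8, 1, 0], [0.8, 1, 0], [0.8, 1, 0]], "twist": [0, 0, 0, 0, 0]}}

```text
time: 61.95
tool_pos: [498.7, -81.4, 182.3]
tcp_rot: [-3.141, -0.0, 3.065]
contact_force: [-0.2, -0.2, -0.5]
grip_width: 39.8
finger_force: 0.0
```

```bash
python3 -c "
from h import *
snap('scene','s9.png')
a=[cv2.resize(cv2.imread('pics/'+f)[220:380,240:440],(400,320),interpolation=2) for f in ('scene0.png','s9.png')]
cv2.imwrite('pics/z9.png',np.hstack(a))"
```

```text
(no output)
```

View pics/z9.png

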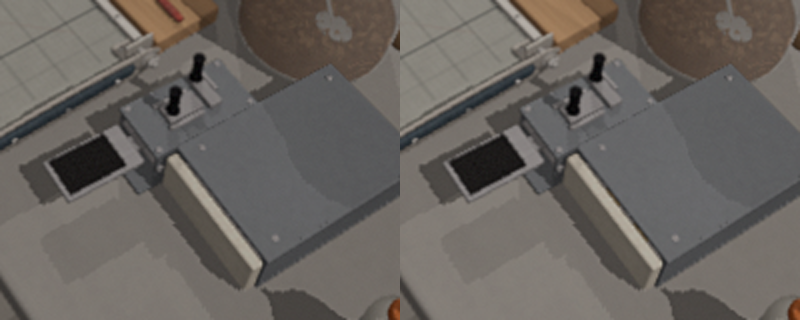

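The locker after the job (right) looks identical to the start (left), with the posts at the same places, the pedal up and the drawer home. I'm handing the job in.

```bash
python3 -c "
from plant import *
print(close_job())"
```

```text
the job is handed in; nothing more can be done
None
```

I put both brushes that were there flat in the drawer, pushed it home, shut the bolt and then the keeper, and handed the job in at about 62 s; the final picture matches the start, but no verdict was returned.

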